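# Bolt the game box on the TV console

### The arm

A 6-joint arm with a two-finger parallel gripper is mounted at the origin on the work surface. World frame = base frame: x ahead of the robot, y to its left, z up, the work surface at z = 0. Lengths are in mm, angles in degrees, forces in N, time in s.
With the tool pointing down it reaches from about 350 to 850 mm from the base axis. Payload 8.1 kg.
Tool frame: the origin (TCP) lies at the very end of the fingers, on their centre line; the grasp point (between the pads) lies r.tcp_to_grasp behind it (r.tcp_to_grasp is the distance from the TCP to the grasp point, in mm); z points along the fingers, y is the line along which they close (so a half turn about z gives the same grasp; the last joint's range is limited). The gripper opens to 85 mm and grips with 20 to 120 N. Pads are 22 mm wide; open, the fingers measure 114 mm over their backs; the gripper's body (76 mm by 85 mm) begins 54 mm behind the grasp point. The pads swing forward as they close: fully open they stand 13 mm farther back than shut.
Start: joints at [-76.284, 7.471, 85.268, -0, 87.261, -4.893], TCP at [191.492, -568.627, 231.292] pointing down, gripper open.
Joint ranges: [-169.43, 169.43], [-51.17, 129.36], [1.28, 143.12], [-76.62, 256.62], [0, 156.53], [-152.29, 152.29]. Speed limits (degrees/s): [136.94, 136.94, 159.86, 180, 180, 180].

### API

Orientations are given as [roll, pitch, yaw] about the fixed x, y, z axes, in that order (R = Rz(yaw) Ry(pitch) Rx(roll)).
In Python, from bench import sense, viewer, order, r gives the robot as it stands.
- The arm moves only by the tool carry_out, never from a script. Its argument "increments" is one flat list of numbers, 7 for each row, row after row: the shift along the tool's x, y, z as a fraction of full scale, then the turn, a rotation vector about the tool's x, y, z as a fraction of full scale, then the opening, from -1 (shut) to 1 (fully open). A call has exactly 10 rows; each row is the pose to reach, as a shift and turn from the pose commanded when the call began, along the tool's axes at that moment, turning the shorter way round; what a row does not reach only later rows make up. Full scale, the value 1, is 400 mm for a shift and 2 pi rad for a turn. A row lasts 1/8 s, in which the tool goes at most 62.5 mm and 10.7 degrees, less where a joint would pass 70% of its speed; a pose out of reach is approached as far as the arm can. A call with a number of a shift or a turn outside -1 to 1 is refused whole. A call with a gripper value outside its range is refused whole. The fingers move at their own pace and stop on an object; "force" is the grip in N (left out, the last holds). Time passes only in rows, so rows that repeat a pose let the fingers close, or fill a call up. It gives the time, the measured TCP pose, the force, the opening and the grip force at its end, in the units of the state.
- sense(): the state, without advancing time (a new reading comes with each control period).
- viewer.snapshot(name): name is "scene" or "top"; returns the picture (400x640x3 uint8, red, green, blue); there is no depth.
- viewer.get_calibration(name): a dict with "fx", "fy", "cx", "cy" (pixels), "R" (3x3) and "t" (3): a world point X has camera coordinates R X + t. Camera axes: x right, y down, z forward; pixel columns grow to the right and rows downward; lengths in mm; the calibration is good to about 2 mm. A picture is of the moment at which its call begins. get_calibration takes no time and is no camera call.
- order.hand_in(): hands the job in; it is judged then, once.
The state is a dict: "time": time; "joint_pos": joint angles; "qd": joint speeds; "joint_efforts": joint torques, N m; "tool_pos": TCP position; "tcp_rot": TCP orientation; "ft_force": force on the tool from outside, world axes, zero at the start; "wrist_torque": the same for the moment, N m; "finger_gap": finger opening in mm; "grip_force": force on a finger pad.
Only numpy, scipy, OpenCV 4.12 (cv2) and the standard library are available. Lean on these libraries where they do the work, as an engineer would, in place of code of your own. Each camera call takes 0.05 s, during which the arm holds its last target. There are 200 camera calls.

### The job

Two dark wooden boxes with two-leaf lids stand on the TV console. Bolt the longer one: take the bolt's finger tab, lift it over the small bump in its track, slide it across the seam of the lid until it is fully home in the keeper, and set it down behind the bump. Leave the bolt of the shorter box as it is.

Things in the scene. Friction and masses are not known exactly. Their poses are not given: they have to be found in the camera images.
- bolt_grip (a point): centre line of the upright aluminium bolt tab on the longer box (240x160x70 mm, fixed). Tab: 16 mm along the travel, 24 mm across, top 18 mm above this point, foot 36 mm below; rod 10 mm thick runs ahead from it, its top 26 mm below. Steel plate 46 mm below. Nothing else within 60 mm up to 30 mm below. Axes: y = travel to lock (tab to keeper), x across, z up. 120 mm above table when down.
- bolt (a joint): slide of the longer box's bolt, m, light friction (under 2 N): starts 0 to 0.006; at 0.010 its lowered 20 mm shoe, under the tab, strikes a fixed bump (8 mm high, 6 mm long) and stops; past 0.036 the shoe can drop behind the bump; 0.050 fully home at its stop. The keeper, an arch 42 mm above the lid, 32 mm wide, then stands 73 mm ahead of the tab, centre to centre; the rod is inside it.
- bolt_lift (a joint): how high the longer box's bolt (100 to 200 g) is lifted, m: 0 down on its plate, 0.016 its upper stop. Lifted 0.010 to 0.015 it passes over the bump; let go, it falls back by its own weight. The bolt is captive: it only lifts straight up and slides.
- other_grip (a point): the same point of the like tab on the shorter box (160x120x70 mm, fixed), same axes and height; its bolt is to be left alone.

How it is judged (in metres and radians):
At the end, for the whole second after the job is handed in: The longer box's bolt is home in the keeper (slid at least 40 of its 50 mm) and down behind the bump (lifted less than 3 mm) (value of joint bolt above 0.04 m and value of joint bolt_lift below 0.003 m); the robot touches nothing.
It fails at once if the shorter box's bolt is moved by more than 8 mm (distance of other_grip from where it was at the start of the episode above 0.008 m).
It also fails if it takes over 32 s, if anything falls off the work surface, if the arm or the gripper's body presses on something with over 40 N, if the wrist force passes 120 N, or if a joint passes its speed limit or range.

## Working session

There is one attempt and no reset: what is moved stays moved. The work goes in short steps, Python scripts to look and compute and a tool call to move; the robot and the scene stay as the last step left them, time stands still between calls to the robot, and variables do not carry over. Pictures are saved under pics/ and viewed, at most 10 in all, crops included, and the job is handed in when it is done.

Besides the shell and the picture viewer there is one more tool, called after "Emit:" as name(argument=value, ...) on one line, values as JSON. carry_out: Moves the arm, as the interface text tells. Its arguments: {"type":"object","properties":{"increments":{"type":"array"},"force":{"type":"number"}},"required":["increments"]}

```bash
mkdir -p pics
python3 - <<'E'
from bench import sense,viewer,order,r
import cv2
for n in("scene","top"):
    p=viewer.snapshot(n); cv2.imwrite(f"pics/{n}0.png",p[:,:,::-1]); print(n,viewer.get_calibration(n))
print(sense(), r.tcp_to_grasp)
E
```

```text
scene {'fx': 439.53788806546345, 'fy': 439.53788806546345, 'cx': 320.736439483365, 'cy': 198.3170995704244, 'R': array([[-0.39932133,  0.91678185,  0.00731536],
       [ 0.56591666,  0.25275742, -0.7847624 ],
       [-0.72130493, -0.30923248, -0.61975355]]), 't': array([ 298.2819741 , -175.95782537, 1338.2495647 ])}
top {'fx': 363.0519456231587, 'fy': 363.0519456231587, 'cx': 326.95952054892985, 'cy': 201.90476616806131, 'R': array([[ 0.0195019 , -0.99967104, -0.0166577 ],
       [-0.98801132, -0.01671708, -0.15347366],
       [ 0.15314471,  0.01945102, -0.98801233]]), 't': array([-74.86138614, 525.80998589, 716.90340517])}
{'time': 0.1, 'joint_pos': array([-7.62815103e+01,  7.50969573e+00,  8.53241015e+01,  2.50770500e-03,
        8.72623746e+01, -4.89085685e+00]), 'qd': array([ 0.08345376, -0.1577416 , -0.18320574,  0.09703174,  0.01230554,
        0.02348474]), 'joint_efforts': array([ 1.58526705e-03, -5.70948529e+01, -5.01943874e+01, -1.62927131e-04,
        8.07556644e-03,  4.46193678e-05]), 'tool_pos': array([ 191.40668226, -568.11918482,  230.35047848]), 'tcp_rot': array([-1.79904392e+02, -1.06949227e-02,  1.86092157e+01]), 'ft_force': array([ 0.07443782,  0.15859186, -1.13846049]), 'wrist_torque': array([0.00360027, 0.03924484, 0.00281131]), 'grip_force': 0.0, 'finger_gap': 85.36500591244233} 18.700000000000003
```

View pics/scene0.png

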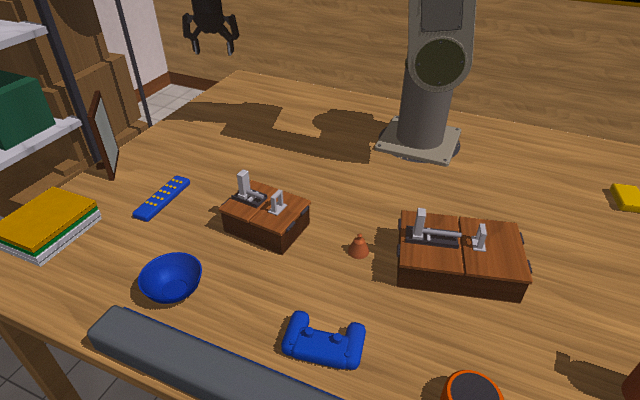

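View pics/top0.png

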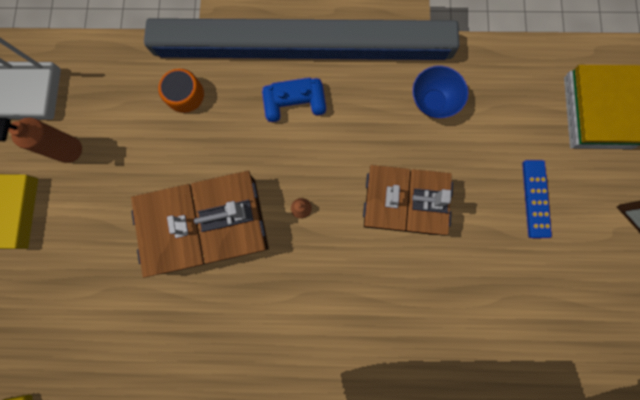

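The longer box shows in top at about (200,223) with its tab at (236,210) and keeper at (180,226). In scene its tab is at (420,222) and keeper at (481,236). The shorter box is well to the side. I'll zoom in on both views for exact pixels.

Run:
```python
import cv2,numpy as np
a=cv2.imread("pics/top0.png")[165:280,120:280]; b=cv2.imread("pics/scene0.png")[195:310,385:545]
f=lambda i:cv2.resize(i,None,fx=5,fy=5,interpolation=cv2.INTER_CUBIC)
cv2.imwrite("pics/za.png",f(a));cv2.imwrite("pics/zb.png",f(b))
```

```text
(no output)
```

View pics/za.png

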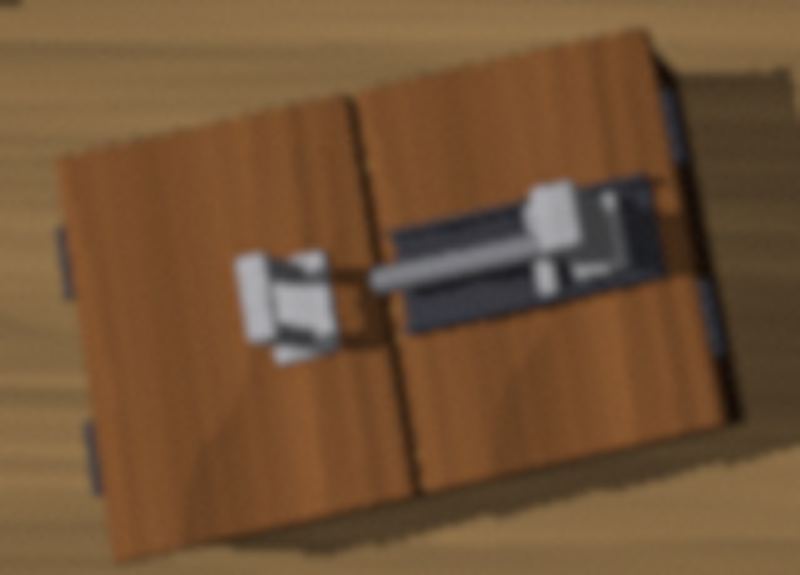

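View pics/zb.png

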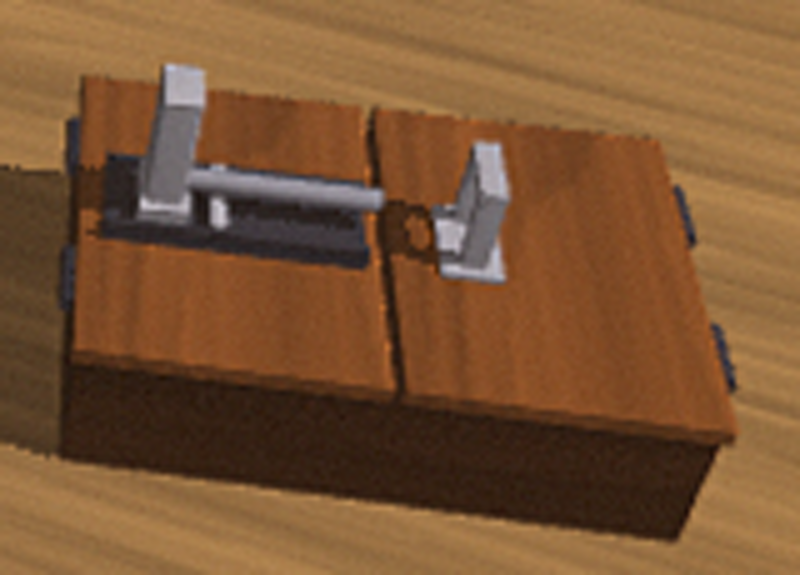

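The top crop shows lid corners at about (62,160), (645,30), (728,422) and (118,560), with the tab top around (555,215). The scene crop shows the tab's top face with corners (168,66), (205,68), (203,107) and (162,104), and the bolt is still at its start.

```bash
cat > h.py <<'E'
from bench import sense,viewer,order,r
import numpy as np
def ray(n,uv,z):
    c=viewer.get_calibration(n); R,t=c["R"],c["t"]
    o=-R.T@t; d=R.T@np.array([(uv[0]-c["cx"])/c["fx"],(uv[1]-c["cy"])/c["fy"],1])
    return o+d*(z-o[2])/d[2]
def proj(n,X):
    c=viewer.get_calibration(n); p=c["R"]@X+c["t"]; return np.array([c["fx"]*p[0]/p[2]+c["cx"],c["fy"]*p[1]/p[2]+c["cy"]])
E
python3 - <<'E'
from h import *
np.set_printoptions(precision=1,suppress=True)
T=lambda u,v,z:ray("top",(120+u/5-.4,165+v/5-.4),z)
S=lambda u,v,z:ray("scene",(385+u/5-.4,195+v/5-.4),z)
for F,cs in((T,[(62,160),(645,30),(728,422),(118,560)]),(S,[(735,438),(72,360),(85,77),(660,138)])):
    P=np.array([F(*c,70) for c in cs]); print(P, P.mean(0)); e=np.roll(P,-1,0)-P; print(np.linalg.norm(e,axis=1),np.degrees(np.arctan2(e[:,1],e[:,0])))
print("tab S",*[S(*c,138) for c in[(168,66),(205,68),(203,107),(162,104)]],S(184.5,86,138))
print("tab T",*[T(*c,138) for c in[(528,195),(572,181),(580,242),(545,252)]],T(555,216,138))
# plate corners top z74
P=[T(*c,74) for c in[(392,232),(645,176),(665,276),(412,332)]];print("plate",*P,np.mean(P,0))
P=[S(*c,74) for c in[(368,268),(100,236)]];print(*P)
print("cam",*[-viewer.get_calibration(n)["R"].T@viewer.get_calibration(n)["t"] for n in("top","scene")])
E
```

```text
[[526.6 328.9  70. ]
 [584.2  94.9  70. ]
 [426.6  53.8  70. ]
 [368.6 290.5  70. ]] [476.5 192.   70. ]
[241.  162.8 243.8 162.6] [ -76.2 -165.4  103.8   13.7]
[[533.4 329.4  70. ]
 [594.9  95.6  70. ]
 [428.8  55.2  70. ]
 [368.2 291.   70. ]] [481.3 192.8  70. ]
[241.7 170.9 243.5 169.6] [ -75.3 -166.3  104.4   13.1]
tab S [491.8  97.6 138. ] [487.  111.3 138. ] [510.8 116.  138. ] [515.5 101.1 138. ] [501.3 106.5 138. ]
tab T [505.6 117.8 138. ] [511.1 102.  138. ] [488.8  97.8 138. ] [484.9 110.3 138. ] [498.1 107.5 138. ]
plate [499.1 190.9  74. ] [523.4  90.8  74. ] [483.4  80.7  74. ] [459.4 179.9  74. ] [491.4 135.6  74. ]
[503.2 190.2  74. ] [528.6  88.2  74. ]
cam [411.2 -80.  787.8] [1184.   184.8  689.1]
```

Emit:
carry_out(increments=[0.06,-0.065,0,0,0,-0.011,1,0.14,-0.15,0,0,0,-0.026,1,0.23,-0.245,0,0,0,-0.043,1,0.32,-0.34,0,0,0,-0.06,1,0.41,-0.435,0,0,0,-0.077,1,0.5,-0.53,0,0,0,-0.094,1,0.58,-0.62,0,0,0,-0.108,1,0.635,-0.677,0,0,0,-0.1186,1,0.635,-0.677,0,0,0,-0.1186,1,0.635,-0.677,0,0,0,-0.1186,1])

```text
time: 1.35
tool_pos: [345.6, -231.2, 231.1]
tcp_rot: [-180.0, 0.0, 61.3]
ft_force: [0.0, 0.7, 0.5]
finger_gap: 85.6
grip_force: 0.0
```

```bash
cat >> h.py <<'E'
from scipy.spatial.transform import Rotation as Ro
def go(p,yaw):
    s=sense(); R=Ro.from_euler('xyz',s["tcp_rot"],degrees=True); G=Ro.from_euler('xyz',[180,0,yaw],degrees=True)
    print(s["time"],s["tool_pos"].round(1),s["tcp_rot"].round(2),s["finger_gap"].round(1),s["ft_force"].round(1))
    print("shift",(R.inv().apply(np.array(p)-s["tool_pos"])/400).round(4),"turn",((R.inv()*G).as_rotvec()/2/np.pi).round(4))
E
python3 -c "
from h import *
go([500,107,231],104)"
```

```text
Traceback (most recent call last):
  File "h.py", line 12, in go
    print(s["time"],s["tool_pos"].round(1),s["tcp_rot"].round(2),s["finger_gap"].round(1),s["ft_force"].round(1))
                                                                 ^^^^^^^^^^^^^^^^^^^^^
AttributeError: 'float' object has no attribute 'round'
```

```bash
sed -i 's/s\["finger_gap"\].round(1)/s["finger_gap"]/' h.py
python3 -c "
from h import *
go([500,107,231],104)"
```

```text
1.35 [ 345.6 -231.2  231.1] [-1.7998e+02  2.0000e-02  6.1290e+01] 85.55595339465556 [0.  0.7 0.5]
shift [ 0.9269 -0.0676 -0.    ] turn [-1.000e-04  0.000e+00 -1.186e-01]
```

Emit:
carry_out(increments=[0.08,-0.006,0,0,0,-0.01,1,0.2,-0.015,0,0,0,-0.026,1,0.33,-0.024,0,0,0,-0.042,1,0.46,-0.034,0,0,0,-0.059,1,0.59,-0.043,0,0,0,-0.076,1,0.72,-0.053,0,0,0,-0.093,1,0.84,-0.062,0,0,0,-0.108,1,0.927,-0.068,0,0,0,-0.1186,1,0.927,-0.068,0,0,0,-0.1186,1,0.927,-0.068,0,0,0,-0.1186,1])

```text
time: 2.6
tool_pos: [500.0, 106.2, 230.8]
tcp_rot: [-179.9, 0.0, 103.9]
ft_force: [1.0, -0.0, 0.4]
finger_gap: 85.5
grip_force: 0.0
```

```bash
python3 -c "
from h import *
import cv2
go([500,107,101],104)
a=viewer.snapshot('scene')[130:280,360:560,::-1]
cv2.imwrite('pics/s1.png',cv2.resize(a,None,fx=4,fy=4,interpolation=2))"
```

```text
2.6 [500.  106.2 230.8] [-1.7993e+02  2.0000e-02  1.0389e+02] 85.45725995931933 [ 1.  -0.   0.4]
shift [0.0021 0.0009 0.3246] turn [-0.0002  0.0001 -0.0003]
```

View pics/s1.png

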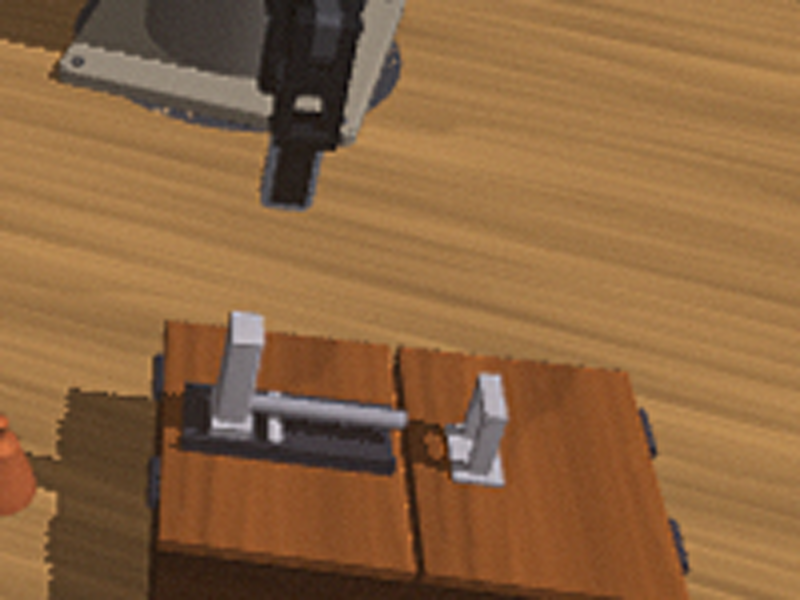

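The gripper hangs above the tab (finger at about (290,205) in the crop) in line with the bolt. Next I'll descend.

Emit:
carry_out(increments=[0.002,0.001,0.03,0,0,0,1,0.002,0.001,0.08,0,0,0,1,0.002,0.001,0.13,0,0,0,1,0.002,0.001,0.18,0,0,0,1,0.002,0.001,0.23,0,0,0,1,0.002,0.001,0.27,0,0,0,1,0.002,0.001,0.3,0,0,0,1,0.002,0.001,0.32,0,0,0,1,0.002,0.001,0.325,0,0,0,1,0.002,0.001,0.325,0,0,0,1])

```text
time: 3.9
tool_pos: [500.5, 108.3, 101.7]
tcp_rot: [180.0, 0.0, 104.0]
ft_force: [0.3, -0.7, 0.1]
finger_gap: 85.2
grip_force: 0.0
```

```bash
python3 -c "
from h import *
import cv2
go([500,107,101],104)
f=lambda a:cv2.resize(a[:,:,::-1],None,fx=4,fy=4,interpolation=2)
cv2.imwrite('pics/s2.png',cv2.vconcat([f(viewer.snapshot('scene')[185:260,375:535]),f(viewer.snapshot('top')[165:240,140:300])]))"
```

```text
3.9 [500.5 108.3 101.7] [179.96   0.   104.  ] 85.18623977583805 [ 0.3 -0.7  0.1]
shift [-0.0029 -0.002   0.0018] turn [0.0001 0.     0.    ]
```

View pics/s2.png

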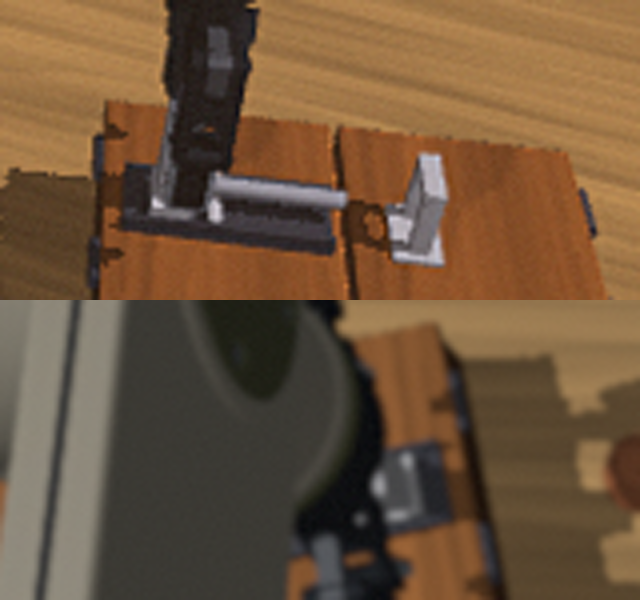

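The near finger covers the tab (about (200,150) upper crop) and is centred on it along the travel. Closing on it now.

Emit:
carry_out(increments=[0,0,0,0,0,0,-0.4,0,0,0,0,0,0,-0.4,0,0,0,0,0,0,-0.4,0,0,0,0,0,0,-0.6,0,0,0,0,0,0,-0.8,0,0,0,0,0,0,-1,0,0,0,0,0,0,-1,0,0,0,0,0,0,-1,0,0,0,0,0,0,-1,0,0,0,0,0,0,-1], force=40)

```text
time: 5.25
tool_pos: [499.6, 108.1, 101.5]
tcp_rot: [-179.9, -0.0, 104.0]
ft_force: [-5.3, -0.6, 5.7]
finger_gap: 23.4
grip_force: 40.2
```

Emit:
carry_out(increments=[0,-0.001,-0.004,0,0,0,-1,0,-0.002,-0.008,0,0,0,-1,0,-0.002,-0.012,0,0,0,-1,0,-0.002,-0.016,0,0,0,-1,0,-0.002,-0.02,0,0,0,-1,0,-0.002,-0.024,0,0,0,-1,0,-0.002,-0.028,0,0,0,-1,0,-0.002,-0.032,0,0,0,-1,0,-0.002,-0.032,0,0,0,-1,0,-0.002,-0.032,0,0,0,-1])

```text
time: 6.5
tool_pos: [499.5, 108.1, 114.2]
tcp_rot: [180.0, 0.0, 104.0]
ft_force: [3.5, -0.1, -1.7]
finger_gap: 23.4
grip_force: 39.4
```

Emit:
carry_out(increments=[0.01,0,0,0,0,0,-1,0.024,0,0,0,0,0,-1,0.038,0,0,0,0,0,-1,0.052,0,0,0,0,0,-1,0.066,0,0,0,0,0,-1,0.08,0,0,0,0,0,-1,0.094,0,0,0,0,0,-1,0.105,0,0,0,0,0,-1,0.112,0,0,0,0,0,-1,0.112,0,0,0,0,0,-1])

```text
time: 7.75
tool_pos: [488.6, 152.0, 114.2]
tcp_rot: [180.0, -0.0, 104.0]
ft_force: [4.4, 1.9, -1.7]
finger_gap: 23.7
grip_force: 39.4
```

```bash
python3 -c "
from h import *
import cv2
go([489,151,101.5],104)
a=viewer.snapshot('scene')[185:300,385:545,::-1]
cv2.imwrite('pics/s3.png',cv2.resize(a,None,fx=5,fy=5,interpolation=2))"
```

```text
7.75 [488.6 152.  114.2] [ 1.7998e+02 -3.0000e-02  1.0402e+02] 23.65682030638651 [ 4.4  1.9 -1.7]
shift [-0.0027  0.0003  0.0318] turn [ 0.0001 -0.0001  0.    ]
```

View pics/s3.png

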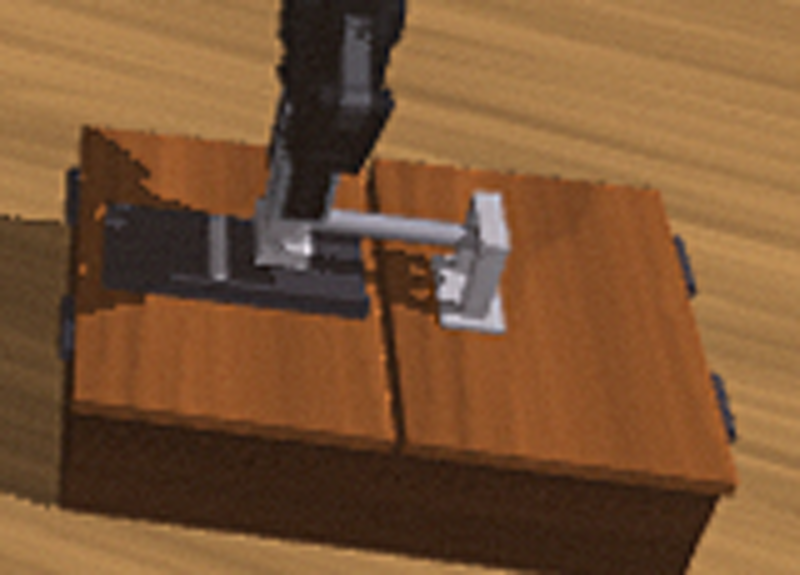

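The shoe is past the bump (bump at (218,248), shoe at (285,245)) and the rod tip is at the keeper. I'll push the last few millimetres gently to the stop.

Emit:
carry_out(increments=[0.001,0,0,0,0,0,-1,0.002,0,0,0,0,0,-1,0.003,0,0,0,0,0,-1,0.004,0,0,0,0,0,-1,0.005,0,0,0,0,0,-1,0.006,0,0,0,0,0,-1,0.007,0,0,0,0,0,-1,0.0075,0,0,0,0,0,-1,0.0075,0,0,0,0,0,-1,0.0075,0,0,0,0,0,-1])

```text
time: 9.05
tool_pos: [488.0, 154.5, 114.2]
tcp_rot: [180.0, 0.0, 104.0]
ft_force: [4.2, 0.8, -1.5]
finger_gap: 23.8
grip_force: 39.4
```

Emit:
carry_out(increments=[0.001,0,0,0,0,0,-1,0.002,0,0,0,0,0,-1,0.003,0,0,0,0,0,-1,0.004,0,0,0,0,0,-1,0.005,0,0,0,0,0,-1,0.006,0,0,0,0,0,-1,0.006,0,0,0,0,0,-1,0.006,0,0,0,0,0,-1,0.006,0,0,0,0,0,-1,0.006,0,0,0,0,0,-1])

```text
time: 10.3
tool_pos: [487.6, 156.0, 114.2]
tcp_rot: [180.0, 0.1, 104.0]
ft_force: [6.0, -3.5, -2.1]
finger_gap: 23.5
grip_force: 39.4
```

The travel force shows the stop has been reached. Lowering the bolt.

Emit:
carry_out(increments=[-0.002,0,0,0,0,0,-1,-0.002,0,0.004,0,0,0,-1,-0.002,0,0.008,0,0,0,-1,-0.002,0,0.012,0,0,0,-1,-0.002,0,0.016,0,0,0,-1,-0.002,0,0.02,0,0,0,-1,-0.002,0,0.024,0,0,0,-1,-0.002,0,0.028,0,0,0,-1,-0.002,0,0.031,0,0,0,-1,-0.002,0,0.031,0,0,0,-1])

```text
time: 11.55
tool_pos: [487.6, 155.9, 101.7]
tcp_rot: [180.0, 0.0, 104.0]
ft_force: [4.9, 0.1, -1.5]
finger_gap: 23.6
grip_force: 39.5
```

Down to the starting height; opening.

Emit:
carry_out(increments=[0,0,0,0,0,0,-0.3,0,0,0,0,0,0,-0.1,0,0,0,0,0,0,0.2,0,0,0,0,0,0,0.5,0,0,0,0,0,0,0.8,0,0,0,0,0,0,1,0,0,0,0,0,0,1,0,0,0,0,0,0,1,0,0,0,0,0,0,1,0,0,0,0,0,0,1])

```text
time: 12.8
tool_pos: [487.5, 156.0, 101.7]
tcp_rot: [180.0, -0.0, 104.0]
ft_force: [-0.7, -0.5, 0.3]
finger_gap: 85.3
grip_force: 0.0
```

Emit:
carry_out(increments=[0,0,-0.03,0,0,0,1,0,0,-0.08,0,0,0,1,0,0,-0.13,0,0,0,1,0,0,-0.18,0,0,0,1,0,0,-0.23,0,0,0,1,0,0,-0.27,0,0,0,1,0,0,-0.3,0,0,0,1,0,0,-0.32,0,0,0,1,0,0,-0.325,0,0,0,1,0,0,-0.325,0,0,0,1])

```text
time: 14.05
tool_pos: [487.2, 156.0, 231.2]
tcp_rot: [-180.0, -0.0, 104.0]
ft_force: [-0.7, -0.0, -0.5]
finger_gap: 85.6
grip_force: 0.0
```

```bash
python3 -c "
from h import *
import cv2
go([489,151,101.5],104)
a=viewer.snapshot('scene')[185:300,385:545,::-1]
cv2.imwrite('pics/s4.png',cv2.resize(a,None,fx=5,fy=5,interpolation=2))"
```

```text
14.05 [487.2 156.  231.2] [-179.96   -0.    104.  ] 85.60392264659774 [-0.7 -0.  -0.5]
shift [-0.0131  0.0015  0.3243] turn [-0.0001 -0.      0.    ]
```

View pics/s4.png

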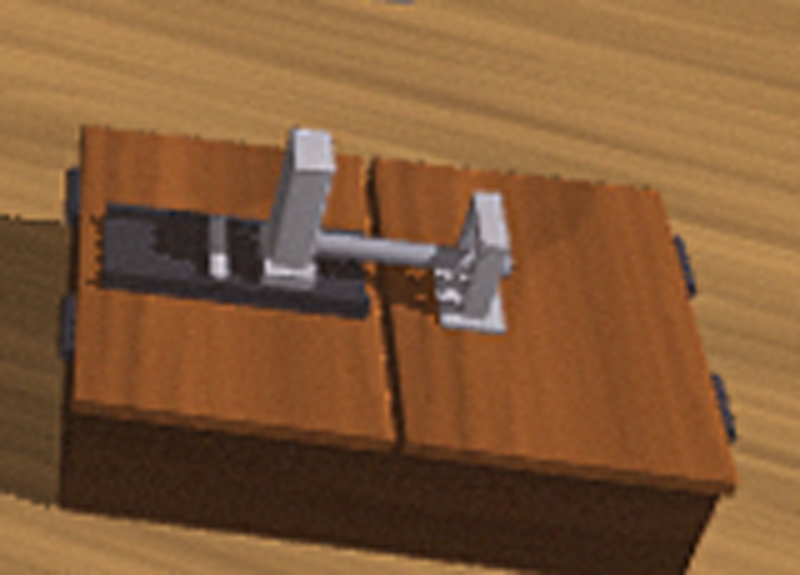

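The shoe sits on the plate behind the bump (shoe (290,270), bump (218,248)), and the rod passes through the keeper at (490,260). The gripper is clear of everything.

```bash
python3 -c "
from bench import order
print(order.hand_in())"
```

```text
the job is handed in; nothing more can be done
None
```

The longer box's bolt is slid to its stop in the keeper and down behind the bump, the shorter box's bolt was not touched, and the job was handed in after about 14 s (no verdict was returned).

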